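Find the shaft flat and hold the set-screw collar on it

TASK

The mixer's hub collar is to be fastened on its drive shaft. Pinch the upright shaft between the fingers across its flat and turn it until the flat faces the yellow mark on the drive's deck; then take the blue collar, lower it over the shaft with its orange-headed set screw on the flat's side, and hold it level about half-way up the flat, pulled so that the screw's point bears lightly on the flat and points squarely at it. Finish while still holding it there in the gripper, so that a colleague can tighten the screw, and leave everything else on the bench where it is.

Things in the scene. Friction and masses are not known exactly. Their poses are not given: they have to be found in the camera images.
- drive: white mixer drive with a blue band, 150 (x) x 170 (y) x 70 mm high, fixed; origin at the centre of its underside, z up. A vertical shaft of 18 mm diameter stands at its centre (x = y = 0), from the deck at 70 mm to 150 mm above the bench. The yellow mark is a stripe on the deck running from the shaft towards the drive's +x side
- mark (a point): point on the yellow stripe on the deck, 60 mm from the shaft's axis along the drive's +x
- shaft (a joint): turn of the shaft about the vertical, rad, positive anticlockwise seen from above; 0 when the flat faces the yellow mark. It turns stiffly (0.05 N m, free between -2.6 and 2.6) and stays where it is left
- flat: gold-coloured flat on one side of the dark shaft, 14 mm wide, 100 to 150 mm above the bench (below it the shaft is round). Origin mid-face, 125 mm above the bench, 5.5 mm from the shaft's axis; x points straight out of the flat, z up; turns with the shaft. From flat to back the shaft measures 14.5 mm, elsewhere up to 18; the top 3 mm taper
- collar_center (a point): centre of the loose blue collar's bore, half-way up. Collar: 28 mm high, 40 mm across, 23 mm through bore along z, two flat sides 34 mm apart facing its own +y and -y; 0.07 kg; stands upright on the bench, centre 14 mm up. The set screw lies along its own +x, half-way up: orange head (8 mm diameter) reaching out to 25 mm from the centre
- screw_tip (a point): end of the set screw's 4 mm point, which stands into the collar's bore to 7.5 mm from the collar's centre, half-way up; its x axis points from the collar's centre to the screw's head, z up along the bore. With collar and shaft on one axis, the point is 2 mm clear of the flat
- spacer: loose black plastic spacer ring without a screw, 40 mm diameter, 24 mm high, origin at the centre of its underside; not needed, leave alone. It and the collar may stand in either place
- hexkey: loose L-shaped hex key lying on the bench, 90 x 30 mm, 6 mm thick; leave alone
- driver: loose blue-handled screwdriver, 170 mm long; leave alone
There are look-alikes about, which are no part of the job. Leave any green or pink look-alike of the drive alone.

How it is judged:
By the outcome, as a careful person would: the job done as asked, in the order asked, and still so for the second after the job is handed in, while the arm keeps its last pose, push and grip.
It also fails if it takes over 58 s, if anything falls off the work surface, if the arm or the gripper's body presses on something with over 40 N, if the wrist force passes 120 N, or if a joint passes its speed limit or range.

ROBOT

A 6-joint arm with a two-finger parallel gripper is mounted at the origin on the work surface. World frame = base frame: x ahead of the robot, y to its left, z up, the work surface at z = 0. Lengths are in mm, angles in rad, forces in N, time in s.
With the tool pointing down it reaches from about 400 to 925 mm from the base axis. Payload 12.5 kg.
Tool frame: the origin (TCP) lies midway between the tips of the shut fingers; the grasp point (between the pads) lies 19 mm behind it; y points along the fingers, x is the direction in which the jaws open and shut, and the axes are right-handed (so a half turn about y gives the same grasp; the last joint's range is limited). The gripper opens to 95 mm and grips with 3 to 60 N. Pads are 20 mm wide; open, the fingers measure 119 mm over their backs; the gripper's body (75 mm by 180 mm) begins 59 mm behind the grasp point.
Start: joints at [-1.43, 0.491, 1.559, -0, 1.092, -0.106], TCP at [152.711, -606.074, 214.661] pointing down, gripper open.
Joint ranges: [-3.1, 3.1], [-0.84, 2.19], [0.05, 2.79], [-1.13, 4.28], [0.06, 2.93], [-2.69, 2.69]. Speed limits (rad/s): [2.22, 2.22, 2.79, 3.14, 3.14, 3.14].

INTERFACE

Orientations are given as [roll, pitch, yaw] about the fixed x, y, z axes, in that order (R = Rz(yaw) Ry(pitch) Rx(roll)).
In Python, from cell import env, vision, job gives the robot as it stands.
- The arm moves only by the shell command python3 -m crank 'ROWS' [OPENING]. ROWS is JSON, a list of rows, each a list of 6 numbers: the shift along the tool's x, y, z in mm, then the turn, a rotation vector about the tool's x, y, z in degrees. In form: [[x, y, z, rx, ry, rz], ...]. A call has 1 to 5 rows; each row is the pose to reach, as a shift and turn from the pose measured when the call began, along the tool's axes at that moment; what a row does not reach only later rows make up. A row lasts 1/10 s, in which the tool goes at most 50 mm and 8.59 degrees, less where a joint would pass 70% of its speed; a pose out of reach is approached as far as the arm can. A call with a gripper value outside its range is refused whole. OPENING is the opening, from 0 (shut) to 1 (fully open), set as the call begins (- or left out, the last holds). The fingers move at their own pace and stop on an object; the grip force is fixed at half the most. Time passes only in rows, so rows that repeat a pose let the fingers close. It gives the time, the measured TCP pose, the force and the opening at its end, in the units of the state.
- env.state(): the state, without advancing time (a new reading comes with each control period).
- vision.read_camera(name): name is "side" or "top"; returns (picture, depth): 420x560x3 uint8, blue, green, red; 420x560 float32, mm along the optical axis (not along the pixel's ray), 0 where there is no reading.
- vision.calibration(name): a dict with "vertical_fov" (degrees; the focal length in pixels is half the picture's height over the tangent of half this angle, whatever the lens; pixels are square), "cx", "cy" (the principal point, pixels), "dist" ([k1, k2, p1, p2, k3] as OpenCV has them; the pictures are not rectified), "pose" (4x4, takes a point from camera to world coordinates). Camera axes: x right, y down, z forward; pixel columns grow to the right and rows downward; lengths in mm; the calibration is good to about 2 mm. A picture is of the moment at which its call begins. calibration takes no time and is no camera call.
- job.job_done(): hands the job in, once; it reports no verdict.
The state is a dict: "t": time; "joints": joint angles; "qvel": joint speeds; "tau": joint torques, N m; "eef_pos": TCP position; "tcp_rot": TCP orientation; "ft_force": force on the tool from outside, world axes, zero at the start; "moment": the same for the moment, N m; "opening": opening from 0.0 (shut) to 1.0 (fully open).
Only numpy, scipy, OpenCV 4.12 (cv2) and the standard library are available. Lean on these libraries where they do the work, as an engineer would, in place of code of your own. Each camera call takes 0.05 s, during which the arm holds its last target.

## Working session

There is one attempt and no reset: what is moved stays moved. The work goes in short steps, Python scripts to look and compute and a shell command to move; the robot and the scene stay as the last step left them, time stands still between calls to the robot, and variables do not carry over. Pictures are saved under pics/ and viewed, and the job is handed in when it is done.

```bash
ls; mkdir -p pics; cat > h.py <<'E'
import numpy as np, cv2, json
from cell import env, vision, job
E
python3 - <<'E'
from h import *
s=env.state(); print(s)
for n in ("side","top"):
    im,d=vision.read_camera(n); cv2.imwrite(f"pics/{n}0.png",im); np.savez(f"pics/{n}0.npz",im=im,d=d)
    print(n,vision.calibration(n))
E
```

```text
pics
{'t': 0.0, 'joints': array([-1.42959421e+00,  4.91555237e-01,  1.55947012e+00, -2.71516463e-05,
        1.09169280e+00, -1.05615859e-01]), 'qvel': array([-1.15211752e-03, -5.12313030e-04, -7.92078547e-04, -1.43958477e-05,
        3.99938951e-04, -1.32470523e-03]), 'tau': array([-3.72625625e-03, -6.12655878e+01, -2.58191139e+01,  6.90667983e-02,
        4.82194510e-02, -1.02587817e-04]), 'eef_pos': array([ 152.66996604, -605.80567894,  214.05731562]), 'tcp_rot': array([-1.57070162e+00,  1.12177119e-03, -1.32396577e+00]), 'ft_force': array([-0.00925325, -0.62882065, -0.30766846]), 'moment': array([ 0.0138162 , -0.07225595, -0.01826619]), 'opening': 1.0026206774826407}
side {'vertical_fov': 54.31594257003712, 'cx': 283.90007091012177, 'cy': 207.54123194960408, 'dist': array([-0.10798375,  0.        ,  0.        ,  0.        ,  0.        ]), 'pose': array([[-9.48494287e-01, -1.77045540e-01,  2.62704137e-01,
         2.37476367e+02],
       [-3.16283565e-01,  4.82160358e-01, -8.16998223e-01,
         7.06675368e+02],
       [ 1.79803708e-02, -8.58007148e-01, -5.13322940e-01,
         5.79622792e+02],
       [ 0.00000000e+00,  0.00000000e+00,  0.00000000e+00,
         1.00000000e+00]])}
top {'vertical_fov': 52.7326011007314, 'cx': 283.82492259931297, 'cy': 205.66764324512823, 'dist': array([-0.07555961,  0.        ,  0.        ,  0.        ,  0.        ]), 'pose': array([[-4.77692189e-03, -9.97972971e-01,  6.34596723e-02,
         3.92311424e+02],
       [-9.99581146e-01,  6.57673366e-03,  2.81829595e-02,
        -5.27253733e+01],
       [-2.85431892e-02, -6.32984641e-02, -9.97586383e-01,
         1.16408205e+03],
       [ 0.00000000e+00,  0.00000000e+00,  0.00000000e+00,
         1.00000000e+00]])}
```

View pics/top0.png

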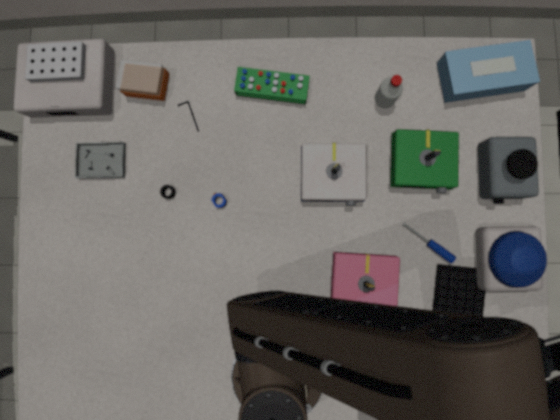

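View pics/side0.png

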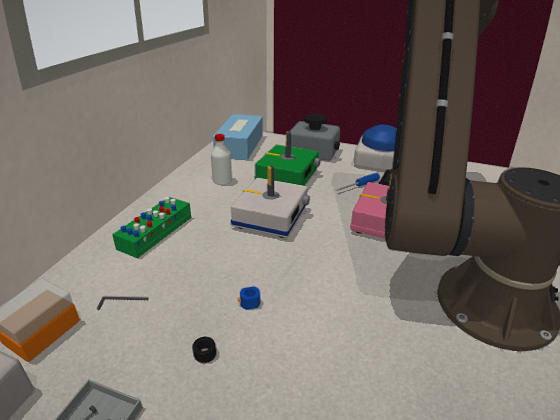

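The top view shows a white drive at (334,172), a green look-alike at (425,158), and a pink one at (366,280). The blue collar is at (219,201) and the black spacer at (168,192). Only the white drive has the blue band, which the side view shows at (270,205), so that is the one meant. I'll enlarge to confirm.

```bash
cat >> h.py <<'E'
def K(n):
    c=vision.calibration(n); f=210/np.tan(np.radians(c["vertical_fov"]/2))
    return np.array([[f,0,c["cx"]],[0,f,c["cy"]],[0,0,1]]),c["dist"],c["pose"]
def ray(n,u,v):
    k,d,P=K(n); p=cv2.undistortPoints(np.array([[[u,v]]],float),k,d)[0,0]
    return P[:3,3],P[:3,:3]@np.array([p[0],p[1],1])
def atz(n,u,v,z):
    o,r=ray(n,u,v); return o+r*(z-o[2])/r[2]
def proj(n,X):
    k,d,P=K(n); R=P[:3,:3].T; t=-R@P[:3,3]
    return cv2.projectPoints(np.asarray(X,float).reshape(-1,3),cv2.Rodrigues(R)[0],t,k,d)[0].reshape(-1,2)
def cloud(n,d):
    k,ds,P=K(n); h,w=d.shape; v,u=np.mgrid[:h,:w]
    p=cv2.undistortPoints(np.stack([u,v],-1).reshape(-1,1,2).astype(float),k,ds).reshape(h,w,2)
    c=np.dstack([p*d[...,None],d]); return c@P[:3,:3].T+P[:3,3]
def crop(im,x0,y0,x1,y1,s): return cv2.resize(im[y0:y1,x0:x1],None,fx=s,fy=s,interpolation=cv2.INTER_CUBIC)
E
python3 - <<'E'
from h import *
t=cv2.imread("pics/top0.png"); s=cv2.imread("pics/side0.png")
a=crop(t,295,135,375,210,5); b=crop(t,195,180,245,225,8)
c=crop(s,220,155,320,240,4); d=crop(s,225,275,275,315,8)
out=np.zeros((775,800,3),np.uint8)
out[:375,:400]=a; out[:360,400:800]=b; out[380:720,:400]=c; out[380:700,400:800]=d
cv2.imwrite("pics/crop1.png",cv2.resize(out,None,fx=.77,fy=.77))
E
```

```text
(no output)
```

View pics/crop1.png

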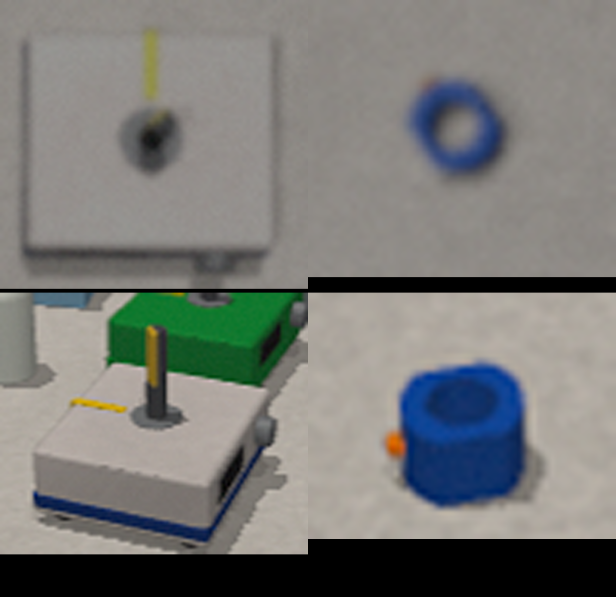

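```bash
python3 - <<'E'
from h import *
for n in("top","side"):
    z=np.load(f"pics/{n}0.npz"); im=z["im"]; d=z["d"]; W=cloud(n,d)
    hsv=cv2.cvtColor(im,cv2.COLOR_BGR2HSV)
    print(n)
    box=dict(top=(295,135,375,210),side=(225,160,315,240))[n]
    m=np.zeros(d.shape,bool); m[box[1]:box[3],box[0]:box[2]]=1
    deck=m&(np.abs(W[...,2]-70)<6)
    r=cv2.minAreaRect(W[deck][:,:2].astype(np.float32)); print("deck",deck.sum(),r,np.median(W[deck][:,2]))
    sh=m&(W[...,2]>100); P=W[sh]; print("shaft",sh.sum(),P.mean(0) if len(P) else'',P.max(0),P.min(0))
    ye=m&(hsv[...,0]>18)&(hsv[...,0]<35)&(hsv[...,1]>100)
    for v,u in np.argwhere(ye): print((u,v),W[v,u].round(0),hsv[v,u],end=';')
    print()
    box=dict(top=(195,180,245,225),side=(225,275,275,315))[n]
    m=np.zeros(d.shape,bool); m[box[1]:box[3],box[0]:box[2]]=1
    bl=m&(hsv[...,0]>100)&(hsv[...,0]<130)&(hsv[...,1]>120)&(W[...,2]>22)
    P=W[bl]; print("collar",bl.sum(),P.mean(0),P.max(0),P.min(0), cv2.minEnclosingCircle(P[:,:2].astype(np.float32)))
    og=m&(hsv[...,0]<16)&(hsv[...,1]>(90 if n=="top" else 150)) 
    for v,u in np.argwhere(og): print((u,v),W[v,u].round(0),hsv[v,u],end=';')
    print()
E
```

```text
top
deck 3563 ((553.401611328125, -151.95309448242188), (169.97898864746094, 150.0535888671875), 89.5805435180664) 69.04814866530819
shaft 86 [ 496.38606922 -117.62328663  484.87296437] [ 559.29220264  -52.72537333 1164.08204504] [ 392.3114241  -160.27086844  100.95646863]
(np.int64(333), np.int64(144)) [ 622. -151.   70.] [ 30 108 142];(np.int64(334), np.int64(144)) [ 622. -153.   73.] [ 29 112 143];(np.int64(333), np.int64(145)) [ 620. -151.   68.] [ 29 111 147];(np.int64(334), np.int64(145)) [ 620. -154.   70.] [ 29 121 146];(np.int64(333), np.int64(146)) [ 617. -151.   70.] [ 29 116 147];(np.int64(334), np.int64(146)) [ 618. -154.   67.] [ 29 128 147];(np.int64(333), np.int64(147)) [ 614. -151.   70.] [ 29 114 146];(np.int64(334), np.int64(147)) [ 614. -154.   70.] [ 29 123 147];(np.int64(333), np.int64(148)) [ 612. -151.   69.] [ 30 112 146];(np.int64(334), np.int64(148)) [ 611. -153.   72.] [ 29 122 148];(np.int64(333), np.int64(149)) [ 609. -151.   71.] [ 30 114 146];(np.int64(334), np.int64(149)) [ 609. -153.   73.] [ 29 127 147];(np.int64(333), np.int64(150)) [ 607. -151.   
[... 8019 characters left out ...]
26 174];
collar 189 [478.55736194 162.84359959  29.87111404] [499.98769347 706.67536791 579.62279157] [237.47636695 139.10909972  22.03830201] ((368.3106994628906, 427.1966857910156), 308.58709716796875)
(np.int64(238), np.int64(298)) [500. 171.  18.] [ 14 214 205];(np.int64(239), np.int64(298)) [497. 172.  21.] [ 14 225 190];(np.int64(238), np.int64(299)) [499. 173.  18.] [ 15 255 216];(np.int64(239), np.int64(299)) [497. 173.  18.] [ 15 255 208];(np.int64(240), np.int64(299)) [496. 172.  18.] [  7 158 161];(np.int64(238), np.int64(300)) [499. 173.  15.] [ 14 255 183];(np.int64(239), np.int64(300)) [497. 174.  16.] [ 14 255 185];(np.int64(240), np.int64(300)) [495. 172.  16.] [  8 181 168];
```

```bash
cat > prof.py <<'E'
from h import *
from scipy.ndimage import map_coordinates
def prof(n,im,c,zs,span=16):
    # lateral dir perpendicular to view
    o=K(n)[2][:3,3]; v=np.array([o[0]-c[0],o[1]-c[1]]); v/=np.linalg.norm(v); l=np.array([-v[1],v[0]])
    s=np.arange(-span,span+.1,1.); acc=[]
    for z in zs:
        X=np.column_stack([c[0]+l[0]*s,c[1]+l[1]*s,np.full(len(s),z)]); p=proj(n,X)
        acc.append(np.stack([map_coordinates(im[...,k].astype(float),[p[:,1],p[:,0]],order=1) for k in range(3)],1))
    a=np.mean(acc,0); az=np.degrees(np.arctan2(v[1],v[0])); print(n,"view az",az,"lateral + is az",az+90)
    for x,b in zip(s,a): print(int(x),b.round().astype(int),int(b[2]-b[0]))
E
python3 - <<'E'
from prof import *
c=(553.4,-152)
prof("side",cv2.imread("pics/side0.png"),c,np.arange(108,145,2))
prof("side",cv2.imread("pics/side0.png"),c,np.arange(80,96,2))
t=cv2.imread("pics/top0.png")
print(proj("top",[[553.4,-152,150],[553.4,-152,125],[553.4,-152,100],[553.4,-152,70],[613.4,-152,70]]))
cv2.imwrite("pics/c2.png",crop(t,318,150,358,190,15))
E
```

```text
side view az 110.1995658603377 lateral + is az 200.1995658603377
-16 [ 70 109  59] -10
-15 [ 69 109  58] -10
-14 [ 69 108  59] -10
-13 [ 69 108  59] -10
-12 [ 69 108  58] -10
-11 [ 69 109  57] -11
-10 [ 68 108  55] -13
-9 [ 68 108  52] -15
-8 [ 66 107  56] -10
-7 [ 60 106  75] 15
-6 [ 54 104  95] 41
-5 [ 46 103 106] 60
-4 [ 37 101 115] 77
-3 [ 31 101 123] 92
-2 [ 29 104 129] 100
-1 [ 27 107 135] 108
0 [ 30 104 130] 99
1 [ 35 100 123] 88
2 [ 39  92 112] 72
3 [43 79 93] 49
4 [46 65 73] 26
5 [48 57 61] 13
6 [49 49 51] 1
7 [49 44 44] -4
8 [46 42 43] -3
9 [44 40 43] -1
10 [46 55 42] -3
11 [48 73 43] -4
12 [50 86 42] -7
13 [50 92 39] -11
14 [51 99 36] -15
15 [51 98 35] -15
16 [50 97 34] -15
side view az 110.1995658603377 lateral + is az 200.1995658603377
-16 [160 166 175] 15
-15 [160 167 175] 15
-14 [161 167 175] 14
-13 [159 165 174] 14
-12 [156 162 170] 14
-11 [153 158 167] 14
-10 [148 153 161] 13
-9 [143 148 155] 12
-8 [132 136 143] 10
-7 [113 116 122] 9
-6 [ 94  97 101] 7
-5 [75 76 79] 3
-4 [57 56 56] 0
-3 [46 44 43] -2
-2 [48 46 45] -2
-1 [49 47 48] -1
0 [50 48 48] -1
1 [50 49 49] -1
2 [51 49 49] -1
3 [51 50 49] -1
4 [52 50 49] -2
5 [51 49 48] -2
6 [49 48 47] -2
7 [47 46 45] -2
8 [43 42 40] -2
9 [39 38 36] -2
10 [63 63 64] 0
11 [ 98 101 105] 6
12 [130 135 141] 10
13 [142 147 154] 12
14 [154 159 167] 13
15 [158 164 173] 14
16 [158 164 173] 14
[[336.6953207  165.32242796]
 [335.72638978 166.92344588]
 [334.80235421 168.45014935]
 [333.74850878 170.19116996]
 [333.4217646  147.39590143]]
```

View pics/c2.png

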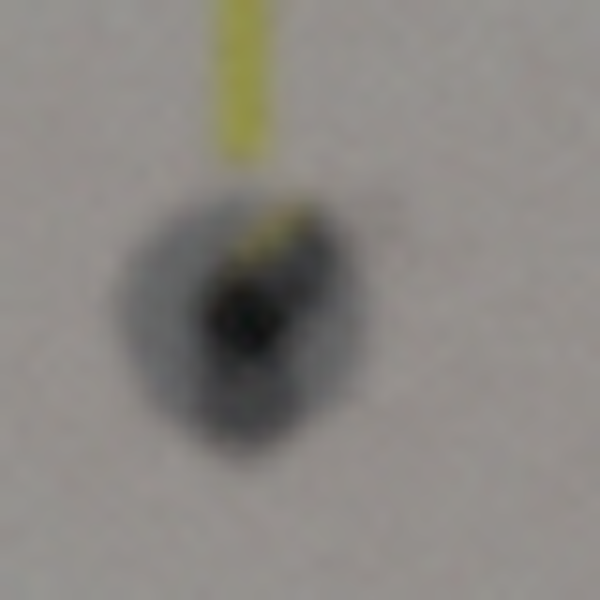

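```bash
cat > cfit.py <<'E'
from h import *
from scipy.optimize import minimize
def outline():
    a=np.radians(np.arange(0,360,3)); p=np.column_stack([20*np.cos(a),20*np.sin(a)]); p[:,1]=np.clip(p[:,1],-17,17); return p
O=outline()
def model(x,y,yaw,z0=0):
    c,s=np.cos(yaw),np.sin(yaw); R=np.array([[c,-s],[s,c]])
    q=O@R.T+[x,y]; body=np.vstack([np.column_stack([q,np.full(len(q),z0+z)]) for z in(0,28)])
    a=np.radians(np.arange(0,360,20)); h=[]
    for r in(20,25): h+= [[r,4*np.cos(t),z0+14+4*np.sin(t)] for t in a]
    h=np.array(h); h[:,:2]=h[:,:2]@R.T+[x,y]; return body,h
def render(n,par,box,S=8):
    x0,y0,x1,y1=box; m=np.zeros(((y1-y0)*S,(x1-x0)*S),np.float32)
    b,h=model(*par)
    def hull(P): return cv2.convexHull((((proj(n,P)+.5-[x0,y0])*S-.5)*16).round().astype(np.int32))
    out=[]
    for P in (h,b):
        mm=m.copy(); cv2.fillConvexPoly(mm,hull(P),1,shift=4); out.append(mm)
    h=out[0]*(1-out[1]) if n=="side" else out[0]*(1-out[1])
    f=lambda k: cv2.GaussianBlur(cv2.resize(k,(x1-x0,y1-y0),interpolation=cv2.INTER_AREA),(0,0),.7)
    return f(out[1]),f(h)
def fit(n,im,box,p0):
    x0,y0,x1,y1=box; I=im[y0:y1,x0:x1].astype(float)
    sat=I[...,0]-I[...,2]   # blue minus red
    bg=np.median(sat); hi=np.percentile(sat,97)
    og=np.clip(I[...,2]-I[...,0]-np.median(I[...,2]-I[...,0]),0,None)
    B=np.clip((sat-bg)/(hi-bg),0,1); G=og/max(og.max(),1)
    # close bore hole
    Bm=(B>.5).astype(np.uint8); Bm=cv2.morphologyEx(Bm,cv2.MORPH_CLOSE,np.ones((9,9),np.uint8))
    cn,_=cv2.findContours(Bm,cv2.RETR_EXTERNAL,cv2.CHAIN_APPROX_NONE); F=np.zeros_like(Bm); cv2.drawContours(F,[max(cn,key=cv2.contourArea)],-1,1,-1)
    inner=cv2.erode(F,np.ones((3,3),np.uint8)); B=np.where(inner>0,1,B)
    def cost(p):
        b,h=render(n,(p[0],p[1],p[2]),box); hm=max(h.max(),.05)
        return ((b-B)**2).sum()+.5*((h/hm*min(hm,1)-G*min(hm,1))**2).sum()
    best=None
    for yw in np.radians(np.arange(p0[2]-40,p0[2]+41,20)):
        r=minimize(cost,[p0[0],p0[1],yw],method="Nelder-Mead",options=dict(initial_simplex=[[p0[0],p0[1],yw],[p0[0]+3,p0[1],yw],[p0[0],p0[1]+3,yw],[p0[0],p0[1],yw+.3]],xatol=.02,fatol=.005))
        if best is None or r.fun<best.fun: best=r
    print(n,best.x[:2],np.degrees(best.x[2]),best.fun); return best
if __name__=="__main__":
    fit("top",cv2.imread("pics/top0.png"),(200,183,240,220),(481,156,45))
    fit("side",cv2.imread("pics/side0.png"),(228,278,274,316),(481,156,45))
    for n,u,v in(("side",238.7,299),): print(atz(n,u,v,15))
E
python3 cfit.py
python3 - <<'E'
from h import *
# drive yaw via stripe & deck edges (top), deck rect at z=70 by image mask
z=np.load("pics/top0.npz"); im=z["im"].astype(int); W=cloud("top",z["d"])
pts=[]
for v in range(144,159):
    r=(im[v,328:340,1]+im[v,328:340,2]-2*im[v,328:340,0]).astype(float); r-=np.median(r); r[r<8]=0
    u=328+(r*np.arange(12)).sum()/r.sum(); pts.append(atz("top",u,v,70)[:2])
pts=np.array(pts); k=np.polyfit(pts[:,0],pts[:,1],1); print("stripe top slope deg",np.degrees(np.arctan(k[0])),"y at 553",np.polyval(k,553.4), pts[[0,-1]])
im=np.load("pics/side0.npz")["im"].astype(int); pts=[]
for u in range(246,259):
    c=im[184:198,u]; r=(c[:,1]+c[:,2]-2*c[:,0]).astype(float); r-=np.median(r); r[r<40]=0
    v=184+(r*np.arange(14)).sum()/r.sum(); pts.append(atz("side",u,v,70)[:2])
pts=np.array(pts); k=np.polyfit(pts[:,0],pts[:,1],1); print("stripe side slope deg",np.degrees(np.arctan(k[0])),"y at 553",np.polyval(k,553.4))
E
```

```text
top [481.73276554 158.66585165] 36.56708434103122 4.812065215965142
side [481.06978428 157.09290155] 33.47200853256254 12.42332749073649
[499.18971965 169.91888504  15.        ]
stripe top slope deg -0.6778349267685386 y at 553 -152.12211233072043 [[ 622.38153455 -152.9746796 ]
 [ 585.41251295 -152.54413638]]
stripe side slope deg -0.8454989336939699 y at 553 -154.25790339402647
```

```bash
cat >> h.py <<'E'
from scipy.spatial.transform import Rotation as Rn
def goto(x,y,z,yaw):
    s=env.state(); R=Rn.from_euler("xyz",s["tcp_rot"]); T=Rn.from_euler("xyz",[-90,0,yaw],degrees=True)
    d=R.inv().apply(np.array([x,y,z])-s["eef_pos"]); w=np.degrees((R.inv()*T).as_rotvec())
    print("t",round(s["t"],2),"pos",s["eef_pos"].round(1),"rot",np.degrees(s["tcp_rot"]).round(1),"F",s["ft_force"].round(1),"op",round(s["opening"],3))
    print("row",d.round(1).tolist(),w.round(1).tolist())
E
python3 -c "
from h import *
goto(552.5,-152.8,200,66)"
```

```text
t 0.1 pos [ 152.7 -605.8  214.1] rot [-90.    0.1 -75.9] F [-1.   0.2  0.1] op 1.002
row [-341.6, 14.5, 498.4] [-0.1, -141.9, -0.0]
```

```bash
python3 -m crank '[[-34,0,50,0,-8.5,0],[-68,0,100,0,-17,0],[-102,0,150,0,-25.5,0],[-136,0,200,0,-34,0],[-170,0,250,0,-42,0]]' 0.6; python3 -c "
from h import *
goto(552.5,-152.8,200,66)"
```

```text
t: 0.6
eef_pos: [319.6, -417.4, 214.2]
tcp_rot: [-1.57, 0.001, -0.585]
ft_force: [0.5, -0.3, -0.9]
opening: 0.637
t 0.6 pos [ 319.6 -417.4  214.2] rot [-89.9   0.1 -33.5] F [ 0.5 -0.3 -0.9] op 0.637
row [48.0, 14.4, 349.3] [-0.1, -99.5, 0.0]
```

```bash
python3 -m crank '[[7,0,50,0,-8.5,0],[14,0,100,0,-17,0],[20,0,145,0,-25.5,0],[27,0,195,0,-34,0],[33,0,240,0,-42.5,0]]' 0.6; python3 -c "
from h import *
goto(552.5,-152.8,200,66)"
```

```text
t: 1.1
eef_pos: [480.8, -233.6, 214.3]
tcp_rot: [-1.569, 0.0, 0.163]
ft_force: [-0.2, -0.0, -1.0]
opening: 0.6
t 1.1 pos [ 480.8 -233.6  214.3] rot [-89.9   0.    9.3] F [-0.2 -0.  -1. ] op 0.6
row [83.9, 14.3, 68.1] [-0.1, -56.7, 0.0]
```

```bash
python3 -m crank '[[25,0,20,0,-8.5,0],[50,0,40,0,-17,0],[70,5,60,0,-25.5,0],[84,10,68,0,-34,0],[84,14,68,0,-42.5,0]]' 0.6;python3 -m crank '[[0,0,0,0,-8,0],[0,0,0,0,-14.5,0],[0,0,0,0,-14.5,0]]' 0.6; python3 - <<'E'
from h import *
goto(552.5,-152.8,200,66)
for n in("side","top"):
    im,d=vision.read_camera(n); cv2.imwrite(f"pics/{n}1.png",im)
s=cv2.imread("pics/side1.png"); cv2.imwrite("pics/s1.png",crop(s,200,100,350,240,5))
E
```

```text
t: 1.6
eef_pos: [553.7, -151.3, 199.7]
tcp_rot: [-1.569, -0.001, 0.913]
ft_force: [-0.5, 0.1, 0.1]
opening: 0.596
t: 1.9
eef_pos: [553.6, -151.1, 199.3]
tcp_rot: [-1.569, -0.001, 1.168]
ft_force: [-0.7, -0.7, 0.4]
opening: 0.601
t 1.9 pos [ 553.6 -151.1  199.3] rot [-89.9  -0.1  66.9] F [-0.7 -0.7  0.4] op 0.601
row [-2.0, -0.7, 0.3] [-0.1, 0.9, 0.1]
```

View pics/s1.png

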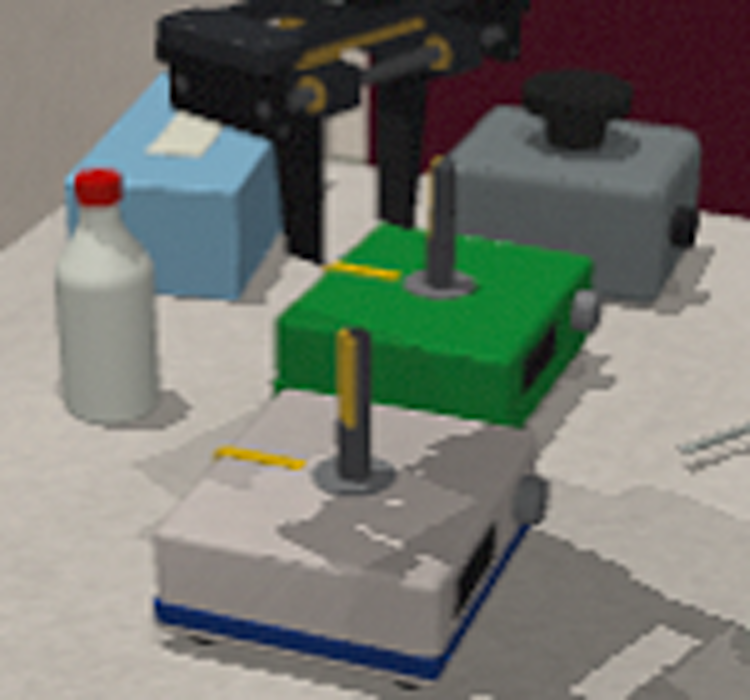

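View pics/top1.png

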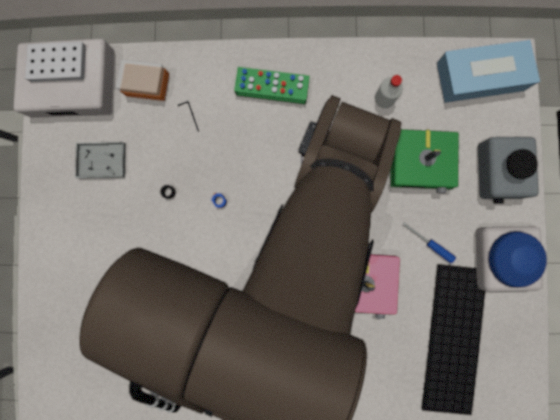

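The side view shows the two fingertips (crop 305,255 and 398,220) either side of the white drive's shaft top (352,335), with the gold flat facing the near-left finger. The top view is blocked by the arm. Lowering.

```bash
python3 -m crank '[[-1,30,0,0,0.5,0],[-2,60,0,0,0.9,0],[-2,80,0,0,0.9,0],[-2,90,0,0,0.9,0],[-2,90,0,0,0.9,0]]' 0.6; python3 - <<'E'
from h import *
goto(552.5,-152.8,109,66)
im,d=vision.read_camera("side"); cv2.imwrite("pics/s2.png",crop(im,200,100,350,240,5))
E
```

```text
t: 2.5
eef_pos: [552.3, -152.8, 108.6]
tcp_rot: [-1.567, -0.001, 1.145]
ft_force: [-0.1, -0.3, 1.3]
opening: 0.599
t 2.5 pos [ 552.3 -152.8  108.6] rot [-89.8  -0.1  65.6] F [-0.1 -0.3  1.3] op 0.599
row [0.1, -0.4, -0.1] [-0.2, -0.4, 0.1]
```

View pics/s2.png

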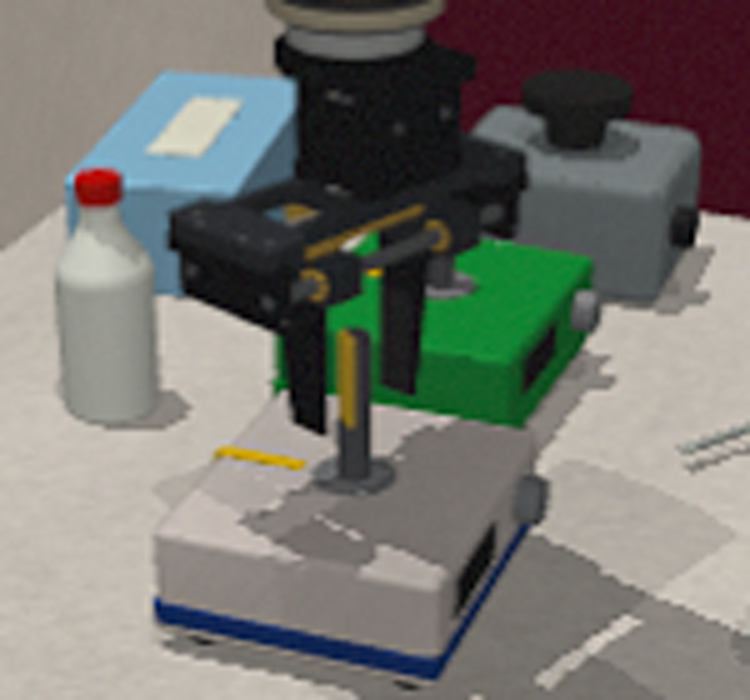

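```bash
python3 -m crank '[[0,0,0,0,0,0],[0,0,0,0,0,0],[0,0,0,0,0,0],[0,0,0,0,0,0],[0,0,0,0,0,0]]' 0; python3 -m crank '[[0,0,0,0,0,0],[0,0,0,0,0,0],[0,0,0,0,0,0]]' 0; python3 - <<'E'
from h import *
goto(552.5,-152.8,109,66); print(env.state()["moment"])
im,d=vision.read_camera("side"); cv2.imwrite("pics/s3.png",crop(im,230,140,310,210,9))
E
```

```text
t: 3.05
eef_pos: [552.9, -153.0, 109.9]
tcp_rot: [-1.569, -0.001, 1.146]
ft_force: [-0.3, -0.4, -0.4]
opening: 0.234
t: 3.35
eef_pos: [552.9, -153.0, 109.9]
tcp_rot: [-1.569, -0.001, 1.145]
ft_force: [0.7, 1.0, 0.4]
opening: 0.167
t 3.35 pos [ 552.9 -153.   109.9] rot [-89.9  -0.1  65.6] F [0.7 1.  0.4] op 0.167
row [0.0, 0.9, 0.4] [-0.1, -0.4, 0.1]
[ 0.07932943 -0.16466165 -0.0213735 ]
```

View pics/s3.png

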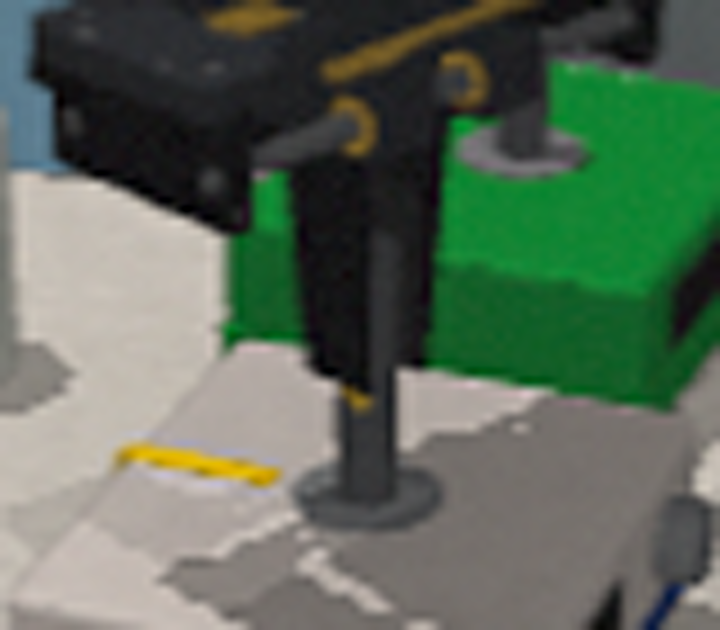

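The near finger covers the flat (crop 335,260) and the far one is behind the shaft. The opening reads 15.9 mm, close to the 14.5 mm flat-to-back size. I'll let the grip settle first.

```bash
python3 -m crank '[[0,0,0,0,0,0],[0,0,0,0,0,0],[0,0,0,0,0,0]]' 0; python3 -c "
from h import *
goto(552.5,-152.8,109,-0.7);print(env.state()['moment'])"
```

```text
t: 3.7
eef_pos: [552.9, -153.0, 109.9]
tcp_rot: [-1.569, -0.001, 1.146]
ft_force: [-0.5, 0.4, 0.1]
opening: 0.17
t 3.7 pos [ 552.9 -153.   109.9] rot [-89.9  -0.1  65.6] F [-0.5  0.4  0.1] op 0.17
row [0.0, 0.9, 0.4] [-0.1, 66.3, 0.0]
[-0.00313812 -0.09988405 -0.03408152]
```

The opening settled at about 16 mm, not 14.5, so the grip may be up to 12° off the flat. I'll reopen slightly, turn a few degrees, and re-close to find the minimum.

```bash
python3 -m crank '[[0,0,0,0,0,0],[0,0,0,0,-6,0],[0,0,0,0,-6,0]]' 0.24; python3 -m crank '[[0,0,0,0,0,0],[0,0,0,0,0,0],[0,0,0,0,0,0],[0,0,0,0,0,0]]' 0; python3 -c "
from h import *
goto(552.5,-152.8,109,-0.7);print(env.state()['moment'])"
```

```text
t: 4.0
eef_pos: [552.9, -153.0, 109.9]
tcp_rot: [-1.569, -0.001, 1.252]
ft_force: [-0.1, -0.2, 0.5]
opening: 0.239
t: 4.4
eef_pos: [552.9, -152.8, 109.9]
tcp_rot: [-1.569, -0.002, 1.251]
ft_force: [2.5, 3.5, 0.0]
opening: 0.175
t 4.4 pos [ 552.9 -152.8  109.9] rot [-89.9  -0.1  71.7] F [2.5 3.5 0. ] op 0.175
row [-0.1, 0.9, 0.4] [-0.1, 72.4, 0.0]
[ 0.61774256 -0.40012447  0.02973785]
```

```bash
python3 -m crank '[[0,0,0,0,0,0],[0,0,0,0,0,0]]' 0;  python3 -m crank '[[0,0,0,0,0,0],[0,0,0,0,8,0],[0,0,0,0,12,0],[0,0,0,0,12,0]]' 0.24; python3 -m crank '[[0,0,0,0,0,0],[0,0,0,0,0,0],[0,0,0,0,0,0],[0,0,0,0,0,0]]' 0; python3 -m crank '[[0,0,0,0,0,0],[0,0,0,0,0,0]]' 0;python3 -c "
from h import *
goto(552.5,-152.8,109,-0.7);print(env.state()['moment'])"
```

```text
t: 4.6
eef_pos: [552.9, -152.8, 109.8]
tcp_rot: [-1.569, -0.002, 1.251]
ft_force: [0.9, 2.5, -0.2]
opening: 0.173
t: 5.0
eef_pos: [552.9, -153.0, 109.9]
tcp_rot: [-1.569, -0.001, 1.041]
ft_force: [-0.0, -0.6, 0.6]
opening: 0.241
t: 5.4
eef_pos: [552.8, -153.3, 109.9]
tcp_rot: [-1.569, -0.001, 1.041]
ft_force: [-2.1, -3.8, -0.2]
opening: 0.164
t: 5.6
eef_pos: [552.7, -153.4, 109.8]
tcp_rot: [-1.569, -0.001, 1.041]
ft_force: [-1.3, -2.6, 0.1]
opening: 0.163
t 5.6 pos [ 552.7 -153.4  109.8] rot [-89.9  -0.   59.7] F [-1.3 -2.6  0.1] op 0.163
row [0.4, 0.8, 0.5] [-0.1, 60.4, -0.0]
[-0.40555847  0.00238933 -0.02031573]
```

The widths of 17.4, 16.7 and 16.3% at 72°, 66° and 60° fit a flat at about 52°. Going there.

```bash
python3 -m crank '[[0,0,0,0,0,0],[0,0,0,0,8,0],[0,0,0,0,8,0]]' 0.24; python3 -m crank '[[0,0,0,0,0,0],[0,0,0,0,0,0],[0,0,0,0,0,0],[0,0,0,0,0,0],[0,0,0,0,0,0]]' 0; python3 -m crank '[[0,0,0,0,0,0]]' 0;python3 -c "
from h import *
goto(552.5,-152.8,109,-0.7);print(env.state()['moment'])"
```

```text
t: 5.9
eef_pos: [552.8, -153.1, 109.8]
tcp_rot: [-1.569, -0.001, 0.899]
ft_force: [0.7, -0.7, -0.3]
opening: 0.239
t: 6.4
eef_pos: [552.3, -153.7, 109.9]
tcp_rot: [-1.568, 0.0, 0.902]
ft_force: [-3.2, -5.7, 1.4]
opening: 0.157
t: 6.5
eef_pos: [552.3, -153.8, 109.9]
tcp_rot: [-1.568, 0.0, 0.905]
ft_force: [0.9, 1.6, 0.3]
opening: 0.158
t 6.5 pos [ 552.3 -153.8  109.9] rot [-89.9   0.   51.8] F [0.9 1.6 0.3] op 0.158
row [0.9, 0.9, 0.4] [-0.1, 52.5, -0.1]
[ 0.35618792 -0.38496763 -0.03222998]
```

```bash
python3 -m crank '[[0,0,0,0,0,0],[0,0,0,0,5,0],[0,0,0,0,5,0]]' 0.22; python3 -m crank '[[0,0,0,0,0,0],[0,0,0,0,0,0],[0,0,0,0,0,0],[0,0,0,0,0,0],[0,0,0,0,0,0]]' 0; python3 -m crank '[[0,0,0,0,0,0]]' 0;python3 -c "
from h import *
goto(552.5,-152.8,109,-0.7);print(env.state()['moment'])"
```

```text
t: 6.8
eef_pos: [552.3, -153.6, 109.9]
tcp_rot: [-1.568, 0.0, 0.817]
ft_force: [0.3, 0.3, -0.0]
opening: 0.217
t: 7.3
eef_pos: [552.0, -153.9, 109.8]
tcp_rot: [-1.568, 0.001, 0.818]
ft_force: [-4.1, -4.3, 1.6]
opening: 0.145
t: 7.4
eef_pos: [552.0, -153.9, 109.8]
tcp_rot: [-1.568, 0.001, 0.819]
ft_force: [-1.5, 0.0, 0.1]
opening: 0.151
t 7.4 pos [ 552.  -153.9  109.8] rot [-89.8   0.1  46.9] F [-1.5  0.   0.1] op 0.151
row [1.2, 0.8, 0.4] [-0.1, 47.6, -0.1]
[-0.08887889 -0.06651375  0.01853047]
```

```bash
python3 -m crank '[[0,0,0.3,0,8,0],[0.1,0,0.5,0,16,0],[0.2,0,0.7,0,24,0],[0.3,0,0.9,0,32,0],[0.4,0,1.1,0,40,0]]' 0; python3 -c "
from h import *
goto(551.45,-152.6,109.8,-0.7);print(env.state()['moment'])"
```

```text
t: 7.9
eef_pos: [550.8, -153.2, 109.8]
tcp_rot: [-1.57, 0.004, 0.116]
ft_force: [-6.6, -6.5, 2.4]
opening: 0.146
t 7.9 pos [ 550.8 -153.2  109.8] rot [-89.9   0.2   6.6] F [-6.6 -6.5  2.4] op 0.146
row [0.7, 0.0, 0.5] [-0.1, 7.3, -0.2]
[-0.90294586  0.81720736  0.07050797]
```

```bash
python3 -m crank '[[0.3,0,0.3,0,4,0],[0.6,0,0.5,0,7.3,0],[0.6,0,0.5,0,7.3,0],[0.6,0,0.5,0,7.3,0],[0.6,0,0.5,0,7.3,0]]' 0; python3 - <<'E'
from h import *
goto(551.45,-152.6,109.8,-0.7);print(env.state()['moment'])
im,d=vision.read_camera("side"); cv2.imwrite("pics/s4.png",crop(im,230,140,310,210,9))
E
```

```text
t: 8.4
eef_pos: [550.7, -153.0, 109.8]
tcp_rot: [-1.57, 0.005, -0.011]
ft_force: [-6.2, -5.2, 2.0]
opening: 0.148
t 8.4 pos [ 550.7 -153.   109.8] rot [-90.    0.3  -0.6] F [-6.2 -5.2  2. ] op 0.148
row [0.8, 0.0, 0.4] [-0.0, 0.1, -0.3]
[-0.90610428  0.77722986 -0.03013769]
```

View pics/s4.png

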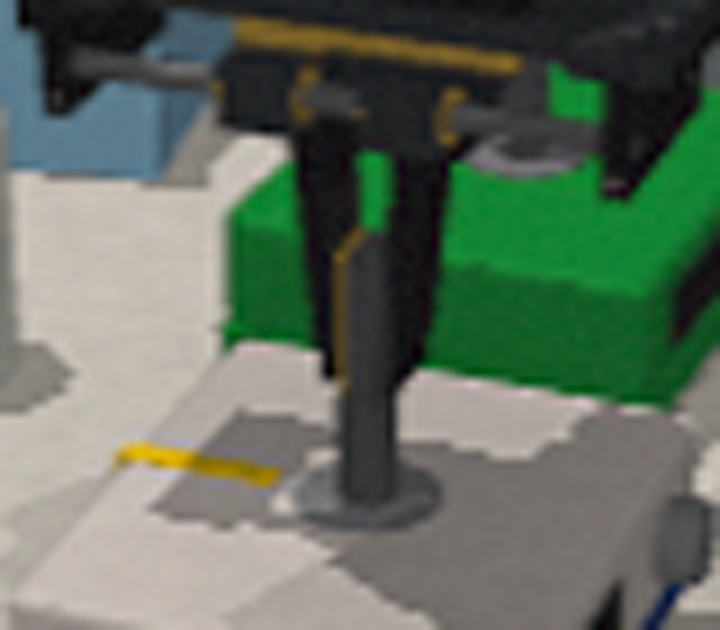

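The gold flat now lies against the left finger (crop 345,300), on the stripe's side (200,465). Releasing and going up.

```bash
python3 -m crank '[[0,0,0,0,0,0],[0,0,0,0,0,0],[0,0,0,0,0,0],[0,0,0,0,0,0]]' 0.45; python3 -m crank '[[0,-20,0,0,0,0],[0,-50,0,0,0,0],[0,-90,0,0,0,0],[0,-120,0,0,0,0],[0,-120,0,0,0,0]]' 0.7; python3 - <<'E'
from h import *
im,d=vision.read_camera("side"); cv2.imwrite("pics/side5.png",im); cv2.imwrite("pics/s5.png",crop(im,230,140,310,210,9))
from prof import prof
prof("side",im,(552.5,-152.3),np.arange(108,145,2))
goto(481.4,157.8,150,-55)
E
```

```text
t: 8.85
eef_pos: [550.8, -152.9, 109.9]
tcp_rot: [-1.57, 0.005, -0.011]
ft_force: [-0.2, -0.1, 0.1]
opening: 0.419
t: 9.35
eef_pos: [552.9, -153.3, 233.9]
tcp_rot: [-1.573, -0.001, -0.01]
ft_force: [0.6, 0.2, 0.1]
opening: 0.698
side view az 110.14018385672696 lateral + is az 200.14018385672696
-16 [ 69 108  59] -10
-15 [ 68 108  58] -10
-14 [ 68 107  57] -10
-13 [ 67 107  57] -10
-12 [ 67 108  56] -10
-11 [ 67 108  55] -12
-10 [ 67 108  53] -13
-9 [ 65 107  55] -10
-8 [ 59 103  69] 9
-7 [54 99 83] 29
-6 [51 89 83] 31
-5 [49 78 77] 27
-4 [49 67 70] 21
-3 [50 59 60] 10
-2 [51 50 50] -1
-1 [52 49 49] -2
0 [52 50 50] -2
1 [52 50 51] -1
2 [51 50 50] -1
3 [50 49 49] -1
4 [50 49 49] -1
5 [51 49 49] -1
6 [51 48 49] -1
7 [50 47 49] -1
8 [49 45 48] 0
9 [49 58 47] -2
10 [51 74 46] -4
11 [51 87 44] -7
12 [51 92 39] -12
13 [50 98 33] -16
14 [50 99 34] -16
15 [50 98 34] -16
16 [50 97 34] -15
t 9.4 pos [ 552.1 -153.   231.5] rot [-90.    0.1  -0.6] F [-0.1 -0.3 -0.7] op 0.701
row [-73.7, 81.5, 310.1] [0.1, 54.4, -0.1]
```

View pics/s5.png

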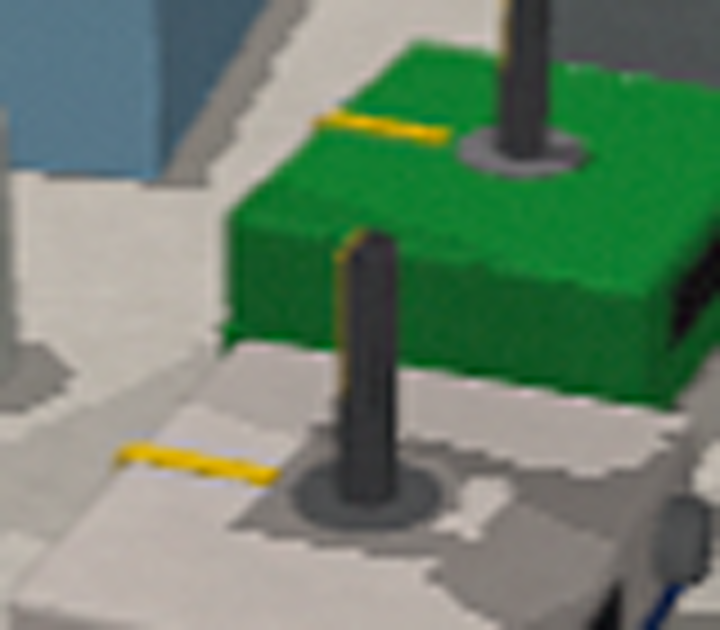

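The visible gold strip is narrow (crop 345,300) and points at the stripe. The pad width of 14.0–14.5 mm while turning shows the flat was flush, now at about -0.6°. A gold slab about 3 mm thick explains what is seen from the side both before and after the turn. Next is the collar.

```bash
python3 -m crank '[[-10,5,45,0,8.5,0],[-20,10,90,0,17,0],[-31,20,135,0,25,0],[-42,30,180,0,33,0],[-53,40,225,0,40,0]]' 0.6;python3 -c "
from h import *
goto(481.4,157.8,80,-55)"
```

```text
t: 9.9
eef_pos: [500.2, 74.0, 190.0]
tcp_rot: [-1.573, 0.002, -0.714]
ft_force: [0.3, 0.2, -1.1]
opening: 0.601
t 9.9 pos [500.2  74.  190. ] rot [-90.1   0.1 -40.9] F [ 0.3  0.2 -1.1] op 0.601
row [-68.9, 110.0, 51.2] [0.2, 14.1, -0.1]
```

```bash
python3 -m crank '[[-23,25,17,0,5,0],[-46,50,34,0,10,0],[-69,80,51,0,14,0],[-69,110,51,0,14,0],[-69,110,51,0,14,0]]' 0.6;python3 - <<'E'
from h import *
goto(481.4,157.8,3,-55)
im,d=vision.read_camera("side"); cv2.imwrite("pics/s6.png",crop(im,200,230,310,330,7))
E
```

```text
t: 10.4
eef_pos: [478.6, 158.0, 76.4]
tcp_rot: [-1.58, 0.004, -0.957]
ft_force: [0.0, -1.1, 1.0]
opening: 0.599
t 10.4 pos [478.6 158.   76.4] rot [-90.5   0.3 -54.8] F [ 0.  -1.1  1. ] op 0.599
row [2.1, 73.3, 2.9] [0.5, 0.2, -0.3]
```

View pics/s6.png

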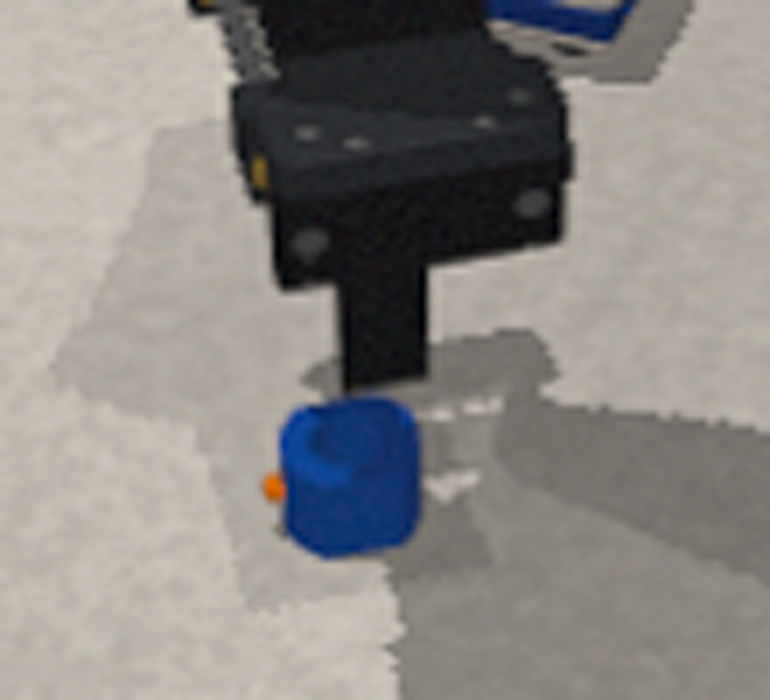

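```bash
python3 -m crank '[[2,15,3,0.5,0,-0.3],[2,30,3,0.5,0,-0.3],[2,40,3,0.5,0,-0.3],[2,40,3,0.5,0,-0.3],[2,40,3,0.5,0,-0.3]]' 0.6;python3 - <<'E'
from h import *
goto(481.4,157.8,3,-55)
p=env.state()["eef_pos"]; a=np.radians(125)
for r in(28.5,44,): print((proj("side",[p+[r*np.cos(a),r*np.sin(a),0]])-[200,230])*7)
im,d=vision.read_camera("side"); cv2.imwrite("pics/s7.png",crop(im,200,230,310,330,7))
E
```

```text
t: 10.95
eef_pos: [483.5, 157.5, 39.0]
tcp_rot: [-1.569, -0.002, -0.958]
ft_force: [0.6, 0.5, 0.2]
opening: 0.601
t 10.95 pos [483.5 157.5  39. ] rot [-89.9  -0.1 -54.9] F [0.6 0.5 0.2] op 0.601
row [-1.5, 36.0, -1.6] [-0.1, 0.1, 0.1]
[[360.09871649 472.53168234]]
[[373.07293736 511.76864598]]
```

View pics/s7.png

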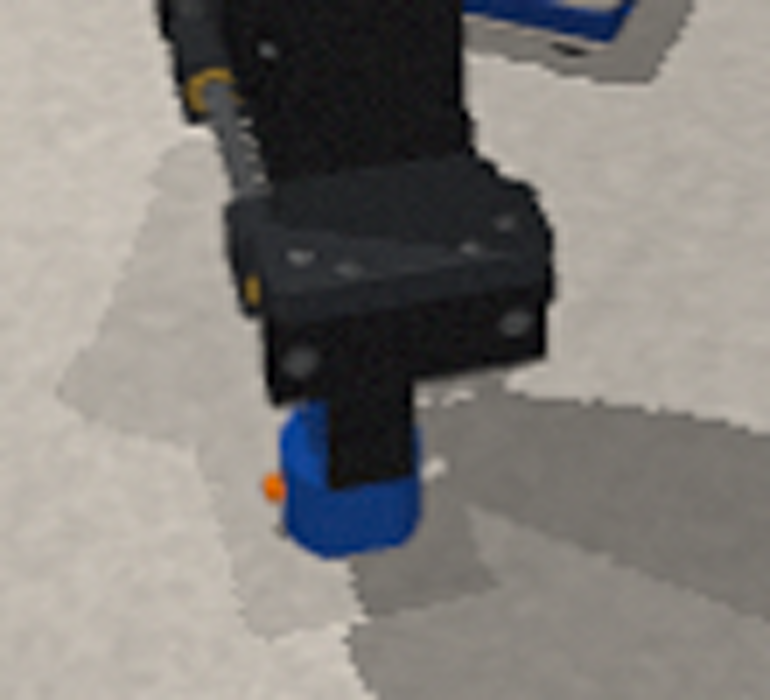

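The near fingertip (crop 372,485) sits over the collar's near flat, with the orange head at left (273,488), clear of the fingers. Going down and gripping.

```bash
python3 -m crank '[[-1.5,12,-1,0,0,0],[-1.5,24,-1,0,0,0],[-1.5,32,-1,0,0,0],[-1.5,34,-1,0,0,0],[-1.5,34,-1,0,0,0]]' 0.6;python3 -m crank '[[0,0,0,0,0,0],[0,0,0,0,0,0],[0,0,0,0,0,0],[0,0,0,0,0,0],[0,0,0,0,0,0]]' 0; python3 -m crank '[[0,0,0,0,0,0],[0,0,0,0,0,0],[0,0,0,0,0,0]]' 0;python3 - <<'E'
from h import *
goto(481.4,157.8,3,-55)
im,d=vision.read_camera("side"); cv2.imwrite("pics/s8.png",crop(im,200,230,310,330,7))
E
```

```text
t: 11.5
eef_pos: [481.7, 158.2, 4.5]
tcp_rot: [-1.569, -0.002, -0.958]
ft_force: [-1.1, -0.7, 0.7]
opening: 0.602
t: 12.0
eef_pos: [481.9, 158.2, 4.7]
tcp_rot: [-1.569, -0.002, -0.958]
ft_force: [-0.3, -0.4, 2.5]
opening: 0.358
t: 12.3
eef_pos: [481.8, 158.2, 4.8]
tcp_rot: [-1.569, -0.002, -0.958]
ft_force: [-0.6, 0.6, 1.6]
opening: 0.356
t 12.3 pos [481.8 158.2   4.8] rot [-89.9  -0.1 -54.9] F [-0.6  0.6  1.6] op 0.356
row [0.1, 1.8, -0.6] [-0.1, 0.1, 0.1]
```

View pics/s8.png

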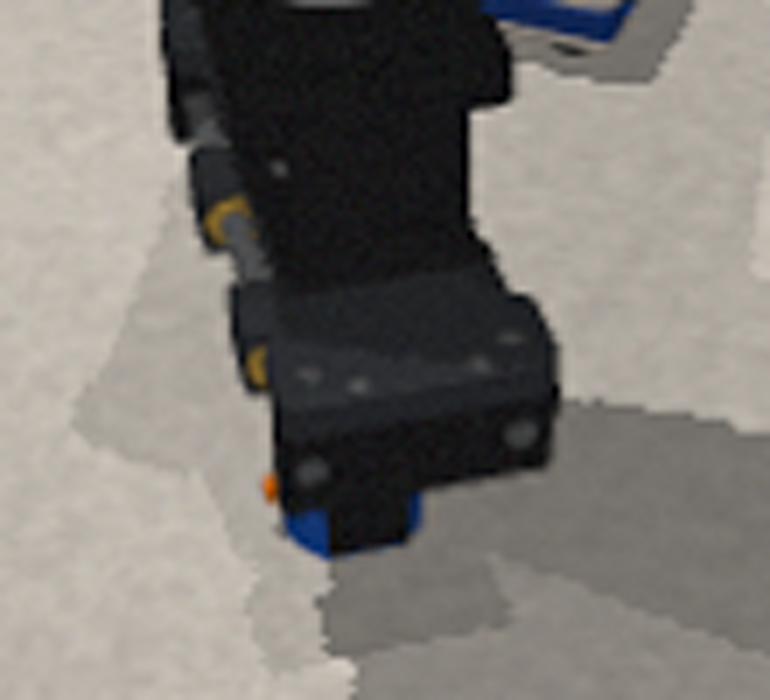

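33.8 mm matches the collar's 34 mm across its flats. Lifting.

```bash
python3 -m crank '[[0,-15,0,0,0,0],[0,-40,0,0,0,0],[0,-80,0,0,0,0],[0,-125,0,0,0,0],[0,-170,0,0,0,0]]' 0;python3 - <<'E'
from h import *
goto(552.5,-152.2,200,-90.7)
E
```

```text
t: 12.85
eef_pos: [480.9, 158.2, 176.3]
tcp_rot: [-1.57, -0.002, -0.958]
ft_force: [1.4, 0.4, -0.8]
opening: 0.353
t 12.85 pos [480.9 158.2 176.3] rot [-89.9  -0.1 -54.9] F [ 1.4  0.4 -0.8] op 0.353
row [295.2, -23.3, -119.9] [-0.1, 35.8, 0.1]
```

```bash
python3 -m crank '[[37,-5,-15,0,5,0],[82,-15,-33,0,10,0],[127,-23,-51,0,15,0],[172,-23,-70,0,21,0],[217,-23,-88,0,27,0]]' 0;python3 - <<'E'
from h import *
goto(552.5,-152.2,200,-90.7)
E
```

```text
t: 13.35
eef_pos: [533.7, -71.8, 199.9]
tcp_rot: [-1.569, -0.001, -1.434]
ft_force: [1.2, 1.0, -0.5]
opening: 0.357
t 13.35 pos [533.7 -71.8 199.9] rot [-89.9  -0.1 -82.1] F [ 1.2  1.  -0.5] op 0.357
row [82.2, -0.0, 7.7] [-0.1, 8.6, 0.1]
```

```bash
python3 -m crank '[[30,0,3,0,3,0],[60,0,6,0,6,0],[82,0,7.7,0,8.6,0],[82,0,7.7,0,8.6,0],[82,0,7.7,0,8.6,0]]' 0;python3 - <<'E'
from h import *
goto(552.5,-152.2,200,-90.7)
for n in("side","top"):
    im,d=vision.read_camera(n); cv2.imwrite(f"pics/{n}9.png",im); np.savez(f"pics/{n}9.npz",im=im,d=d)
    if n=="side": cv2.imwrite("pics/s9.png",crop(im,230,110,310,210,7))
E
```

```text
t: 13.85
eef_pos: [552.1, -152.0, 199.6]
tcp_rot: [-1.569, -0.0, -1.584]
ft_force: [-0.4, -0.0, -1.2]
opening: 0.354
t 13.85 pos [ 552.1 -152.   199.6] rot [-89.9  -0.  -90.7] F [-0.4 -0.  -1.2] op 0.354
row [0.2, -0.4, 0.4] [-0.1, -0.0, 0.0]
```

View pics/s9.png

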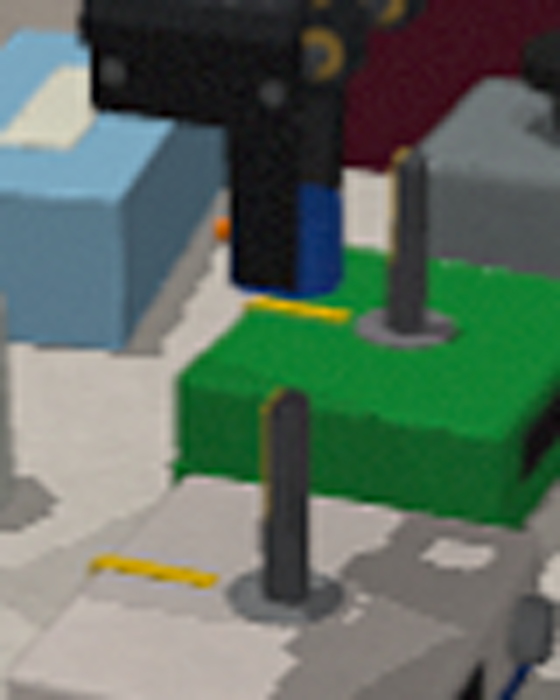

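View pics/top9.png

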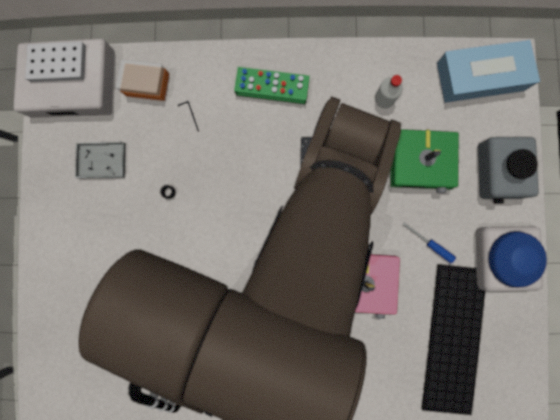

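```bash
python3 - <<'E'
from h import *
from cfit import model
im=cv2.imread("pics/side9.png").astype(int)
R=lambda v,a,b,f: print(v,[f(im[v,u]) for u in range(a,b)])
print("blue-red, cols 270..284")
for v in(138,142,146,148): R(v,270,284,lambda p:p[0]-p[2])
print("orange r-b cols 257..266")
for v in range(140,147): R(v,257,266,lambda p:p[2]-p[0])
print("vertical blue at col 274,276, rows 132..156"); 
for u in(274,276): print([im[v,u,0]-im[v,u,2] for v in range(132,156)])
print("shaft green ch cols 263..278 at z 90..")
for z in (80,88,94,):
    p=proj("side",[[552.5,-152.2,z]])[0]; v=int(round(p[1])); print(z,p,[im[v,u].sum()//3 for u in range(262,280)])
for cx in(550.5,552.5,554.5):
    b,h=model(cx,-152.2,np.radians(-.7),194.8)
    pb=proj("side",b); ph=proj("side",h); print(cx,"right edge",pb[:,0].max(),"bottom",pb[:,1].max(),"head left",ph[:,0].min(),"head v",ph[:,1].min(),ph[:,1].max())
E
```

```text
blue-red, cols 270..284
138 [np.int64(-1), np.int64(-2), np.int64(27), np.int64(76), np.int64(86), np.int64(80), np.int64(82), np.int64(88), np.int64(52), np.int64(-5), np.int64(-17), np.int64(-16), np.int64(-16), np.int64(-14)]
142 [np.int64(1), np.int64(-2), np.int64(29), np.int64(78), np.int64(88), np.int64(87), np.int64(81), np.int64(81), np.int64(58), np.int64(-8), np.int64(-18), np.int64(-17), np.int64(-18), np.int64(-16)]
146 [np.int64(2), np.int64(-4), np.int64(35), np.int64(79), np.int64(88), np.int64(90), np.int64(86), np.int64(84), np.int64(67), np.int64(47), np.int64(33), np.int64(26), np.int64(22), np.int64(15)]
148 [np.int64(3), np.int64(-3), np.int64(44), np.int64(83), np.int64(90), np.int64(84), np.int64(84), np.int64(73), np.int64(71), np.int64(42), np.int64(30), np.int64(31), np.int64(32), np.int64(29)]
orange r-b cols 257..266
140 [np.int64(-36), np.int64(-37), np.int64(-19), np.int64(2), np.int64(5), np.int64(3), np.int64(-1), np.int64(-7), np.int64(1)]
141 [np.int64(-35), np.int64(-25), np.int64(-3), np.int64(44), np.int64(125), np.int64(114), np.int64(-13), np.i
[... 2026 characters left out ...]
)]
94 [269.69708644 186.47468363] [np.int64(162), np.int64(161), np.int64(162), np.int64(164), np.int64(146), np.int64(93), np.int64(45), np.int64(52), np.int64(53), np.int64(51), np.int64(44), np.int64(41), np.int64(136), np.int64(164), np.int64(161), np.int64(162), np.int64(162), np.int64(161)]
550.5 right edge 278.9741531005318 bottom 152.78998707163876 head left 260.1752056341825 head v 141.04001480932538 144.60221664812244
552.5 right edge 278.17748650403246 bottom 152.67109035108217 head left 259.39748583645513 head v 140.93060824152099 144.49050648417915
554.5 right edge 277.3817141577828 bottom 152.5523741772373 head left 258.62067390221085 head v 140.82137946599306 144.3789738388634
```

The collar hangs level with its orange head at (261,142) on the flat's and stripe's side. By side-view comparison it sits within about 1 mm of the shaft's axis. The pink and green drives and the other bench items in view are unmoved. Lowering gently.

```bash
python3 -m crank '[[0,10,0,0,0,0],[0,20,0,0,0,0],[0,24,0,0,0,0],[0,26,0,0,0,0],[0,28,0,0,0,0]]' 0;python3 - <<'E'
from h import *
goto(552.1,-152.2,160,-90.7)
im,d=vision.read_camera("side"); cv2.imwrite("pics/s10.png",crop(im,230,110,310,210,7))
E
```

```text
t: 14.45
eef_pos: [552.3, -151.1, 171.6]
tcp_rot: [-1.569, -0.0, -1.582]
ft_force: [-0.3, 0.6, -1.2]
opening: 0.356
t 14.45 pos [ 552.3 -151.1  171.6] rot [-89.9  -0.  -90.7] F [-0.3  0.6 -1.2] op 0.356
row [1.1, 11.6, -0.2] [-0.1, 0.0, 0.0]
```

View pics/s10.png

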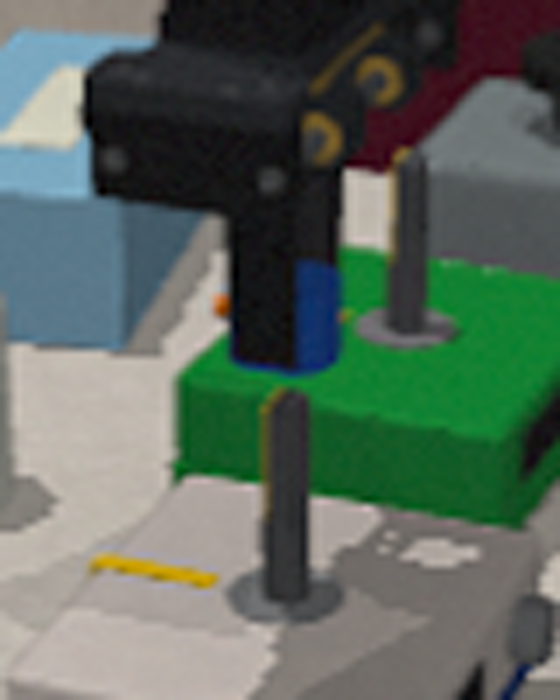

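```bash
python3 -m crank '[[1,5,0,0,0,0],[1,10,0,0,0,0],[1,14,0,0,0,0],[1,18,0,0,0,0],[1,22,0,0,0,0]]' 0;python3 - <<'E'
from h import *
goto(552.1,-152.2,140,-90.7)
E
```

```text
t: 15.0
eef_pos: [552.2, -152.2, 149.1]
tcp_rot: [-1.569, -0.0, -1.582]
ft_force: [-1.0, -0.2, 0.3]
opening: 0.359
t 15.0 pos [ 552.2 -152.2  149.1] rot [-89.9  -0.  -90.7] F [-1.  -0.2  0.3] op 0.359
row [0.0, 9.1, -0.1] [-0.1, 0.0, 0.0]
```

No force with the collar's lower edge already 6 mm below the shaft's top, so it's on. Continuing down.

```bash
python3 -m crank '[[0,4,0,0,0,0],[0,8,0,0,0,0],[0,12,0,0,0,0],[0,14,0,0,0,0],[0,16,0,0,0,0]]' 0; python3 -m crank '[[0,4,0,0,0,0],[0,8,0,0,0,0],[0,12,0,0,0,0],[0,16,0,0,0,0],[0,17,0,0,0,0]]' 0;python3 - <<'E'
from h import *
goto(552.1,-152.2,115.8,-90.7)
im,d=vision.read_camera("side"); cv2.imwrite("pics/side11.png",im);cv2.imwrite("pics/s11.png",crop(im,230,110,310,210,7))
E
```

```text
t: 15.5
eef_pos: [552.3, -152.2, 132.9]
tcp_rot: [-1.569, -0.0, -1.582]
ft_force: [-0.1, 0.2, -0.3]
opening: 0.356
t: 16.0
eef_pos: [552.1, -152.1, 115.4]
tcp_rot: [-1.57, -0.0, -1.582]
ft_force: [0.4, -0.0, -0.1]
opening: 0.357
t 16.0 pos [ 552.1 -152.1  115.4] rot [-90.   -0.  -90.7] F [ 0.4 -0.  -0.1] op 0.357
row [0.1, -0.4, -0.0] [-0.0, 0.0, 0.0]
```

View pics/s11.png

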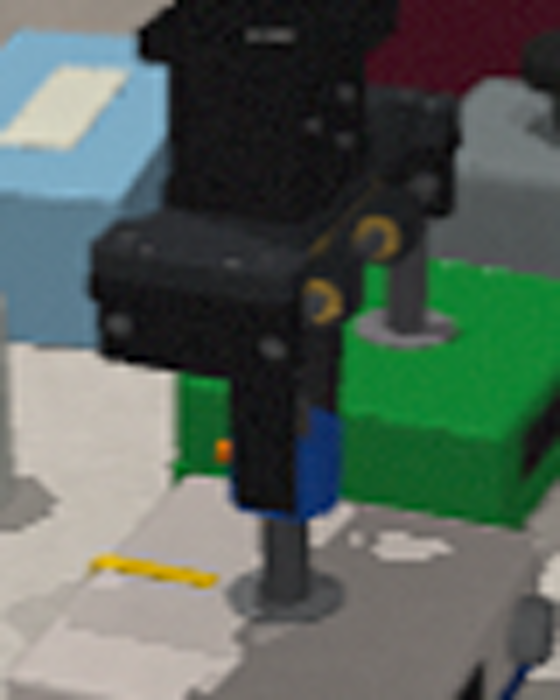

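It went on with no contact, and the collar is at (285,465) in the crop with the head on the stripe's side. I'll feel the bore clearance along y to centre on the flat.

```bash
python3 -m crank '[[-0.7,0,0,0,0,0],[-1.5,0,0,0,0,0],[-1.5,0,0,0,0,0]]' 0; python3 -m crank '[[-0.5,0,0,0,0,0],[-0.5,0,0,0,0,0]]' 0;python3 -m crank '[[-0.5,0,0,0,0,0],[-0.5,0,0,0,0,0]]' 0;
```

```text
t: 16.35
eef_pos: [552.2, -150.5, 115.6]
tcp_rot: [-1.57, -0.0, -1.582]
ft_force: [0.7, 0.2, -0.4]
opening: 0.356
t: 16.55
eef_pos: [552.3, -150.0, 115.7]
tcp_rot: [-1.57, -0.0, -1.582]
ft_force: [-1.1, 0.6, -0.1]
opening: 0.357
t: 16.75
eef_pos: [552.3, -149.5, 115.8]
tcp_rot: [-1.57, -0.0, -1.582]
ft_force: [0.3, -0.4, -1.3]
opening: 0.355
```

```bash
python3 -m crank '[[-0.5,0,0,0,0,0],[-0.5,0,0,0,0,0]]' 0; python3 -m crank '[[-0.4,0,0,0,0,0],[-0.4,0,0,0,0,0]]' 0
```

```text
t: 16.95
eef_pos: [552.3, -149.4, 115.8]
tcp_rot: [-1.569, -0.001, -1.582]
ft_force: [-0.9, -5.0, -0.7]
opening: 0.36
t: 17.15
eef_pos: [552.3, -149.4, 115.8]
tcp_rot: [-1.569, -0.002, -1.582]
ft_force: [-0.9, -4.4, -2.8]
opening: 0.36
```

```bash
python3 -m crank '[[1,0,0,0,0,0],[2,0,0,0,0,0],[3,0,0,0,0,0],[4,0,0,0,0,0],[4,0,0,0,0,0]]' 0; python3 -m crank '[[0.5,0,0,0,0,0],[0.5,0,0,0,0,0]]' 0;python3 -m crank '[[0.5,0,0,0,0,0],[0.5,0,0,0,0,0]]' 0
```

```text
t: 17.65
eef_pos: [552.3, -153.4, 115.8]
tcp_rot: [-1.569, -0.002, -1.582]
ft_force: [-0.3, -0.7, -0.4]
opening: 0.36
t: 17.85
eef_pos: [552.3, -153.9, 115.8]
tcp_rot: [-1.569, -0.001, -1.582]
ft_force: [-0.2, -0.5, -1.4]
opening: 0.355
t: 18.05
eef_pos: [552.3, -154.5, 115.8]
tcp_rot: [-1.569, -0.001, -1.582]
ft_force: [0.4, -0.6, -0.9]
opening: 0.359
```

```bash
python3 -m crank '[[0.5,0,0,0,0,0],[0.5,0,0,0,0,0]]' 0;python3 -m crank '[[0.4,0,0,0,0,0],[0.4,0,0,0,0,0]]' 0
```

```text
t: 18.25
eef_pos: [552.3, -154.6, 115.7]
tcp_rot: [-1.569, -0.001, -1.582]
ft_force: [0.9, 3.1, 0.0]
opening: 0.357
t: 18.45
eef_pos: [552.3, -154.7, 115.8]
tcp_rot: [-1.569, -0.0, -1.582]
ft_force: [1.7, 4.9, 0.0]
opening: 0.358
```

Contacts at y = -149.4 and -154.65: play of 5.25 mm (5 expected), so the axis is at y = -152.0. Centring, then pulling along -x until the screw bears.

```bash
python3 -m crank '[[-1.3,0,0,0,0,0],[-2.65,0,0,0,0,0],[-2.65,0,0,0,0,0]]' 0;python3 -m crank '[[0,0,-0.5,0,0,0],[0,0,-1,0,0,0],[0,0,-1,0,0,0]]' 0; python3 -m crank '[[0,0,-0.5,0,0,0],[0,0,-0.5,0,0,0]]' 0
```

```text
t: 18.75
eef_pos: [552.3, -152.1, 115.8]
tcp_rot: [-1.57, -0.001, -1.582]
ft_force: [0.9, -0.5, -1.0]
opening: 0.355
t: 19.05
eef_pos: [551.2, -152.2, 115.8]
tcp_rot: [-1.57, -0.001, -1.582]
ft_force: [-0.2, 1.1, -0.9]
opening: 0.36
t: 19.25
eef_pos: [550.6, -152.2, 115.8]
tcp_rot: [-1.57, -0.001, -1.582]
ft_force: [-0.7, -0.2, -0.1]
opening: 0.356
```

```bash
python3 -c "
from h import *
goto(552.1,-152.0,115.8,-90.6)"
```

```text
t 19.25 pos [ 550.6 -152.2  115.8] rot [-89.9  -0.  -90.7] F [-0.7 -0.2 -0.1] op 0.356
row [-0.2, -0.0, 1.5] [-0.1, -0.1, 0.0]
```

```bash
python3 -m crank '[[-0.2,0,-0.4,0,0,0],[-0.2,0,-0.4,0,0,0]]' 0; python3 -m crank '[[0,0,-0.4,0,0,0],[0,0,-0.4,0,0,0]]' 0
```

```text
t: 19.45
eef_pos: [550.2, -152.0, 115.8]
tcp_rot: [-1.57, -0.001, -1.582]
ft_force: [-0.5, -0.5, -1.2]
opening: 0.356
t: 19.65
eef_pos: [549.9, -152.0, 115.8]
tcp_rot: [-1.569, -0.001, -1.582]
ft_force: [1.1, -0.2, -1.3]
opening: 0.355
```

```bash
python3 -m crank '[[0,0,-0.3,0,0,0],[0,0,-0.3,0,0,0]]' 0; python3 -m crank '[[0,0,0,0,0,0],[0,0,0,0,0,0]]' 0
```

```text
t: 19.85
eef_pos: [549.8, -152.0, 115.8]
tcp_rot: [-1.569, -0.001, -1.582]
ft_force: [1.7, -0.3, -1.8]
opening: 0.358
t: 20.05
eef_pos: [549.8, -152.0, 115.8]
tcp_rot: [-1.569, -0.001, -1.582]
ft_force: [1.1, -0.5, -1.1]
opening: 0.358
```

```bash
python3 -m crank '[[0,0,-0.3,0,0,0],[0,0,-0.5,0,0,0],[0,0,-0.5,0,0,0],[0,0,-0.5,0,0,0]]' 0; python3 - <<'E'
from h import *
goto(549.8,-152.0,115.8,-90.7)
for i in range(4):
    im,d=vision.read_camera("side"); print(env.state()["ft_force"].round(1),env.state()["eef_pos"].round(2))
cv2.imwrite("pics/side12.png",im);cv2.imwrite("pics/s12.png",crop(im,230,130,310,210,8))
E
```

```text
t: 20.45
eef_pos: [549.6, -152.0, 115.9]
tcp_rot: [-1.568, -0.001, -1.582]
ft_force: [5.2, 0.6, -2.3]
opening: 0.357
t 20.45 pos [ 549.6 -152.   115.9] rot [-89.8  -0.1 -90.7] F [ 5.2  0.6 -2.3] op 0.357
row [-0.0, 0.1, 0.2] [-0.2, 0.0, 0.1]
[ 5.   0.2 -2.1] [ 549.59 -152.04  115.88]
[ 5.   1.1 -2.4] [ 549.57 -152.06  115.89]
[ 5.4  0.8 -3.2] [ 549.6  -152.03  115.9 ]
[ 5.2  0.7 -2.5] [ 549.58 -152.03  115.89]
```

View pics/s12.png

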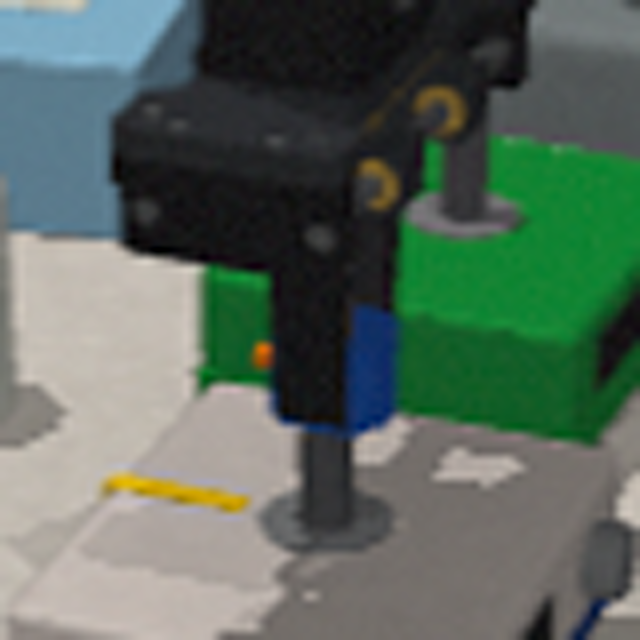

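The push is steady at 5 N. I'll ease it a little, then check that the collar hasn't shifted or tilted in the jaws.

```bash
python3 -m crank '[[0,0,-0.2,0.2,0,0],[0,0,-0.25,0.2,0,0],[0,0,-0.25,0.2,0,0],[0,0,-0.25,0.2,0,0]]' 0; python3 - <<'E'
from h import *
from cfit import model
im,d=vision.read_camera("side"); s=env.state(); print(s["ft_force"].round(1),s["eef_pos"].round(2),np.degrees(s["tcp_rot"]).round(2),s["t"]); cv2.imwrite("pics/side13.png",im)
b,h=model(s["eef_pos"][0]+.65,-152,np.radians(-.7),s["eef_pos"][2]+9.2-14)
pb=proj("side",b);ph=proj("side",h);print("pred right",pb[:,0].max(),"bottom",pb[:,1].max(),"head left",ph[:,0].min(),ph[:,1].min(),ph[:,1].max(), "(+~.6 px bias)")
I=im.astype(int)
for v in(171,174,177,180): print(v,[int(I[v,u,0]-I[v,u,2]) for u in range(272,283)])
for v in range(170,178): print(v,[int(I[v,u,2]-I[v,u,0]) for u in range(258,268)])
for u in(274,276): print([int(I[v,u,0]-I[v,u,2]) for v in range(164,188)])
E
```

```text
t: 21.05
eef_pos: [549.6, -152.1, 115.9]
tcp_rot: [-1.564, -0.001, -1.582]
ft_force: [5.9, 0.4, -3.2]
opening: 0.356
[ 4.7  1.7 -3.5] [ 549.57 -152.07  115.92] [-8.961e+01 -7.000e-02 -9.067e+01] 21.1
pred right 278.6434030945452 bottom 184.24401635002033 head left 260.59944627673315 172.41898798088474 175.88691689968866 (+~.6 px bias)
171 [-2, -5, 61, 85, 82, 87, 89, 62, 34, 15, 26]
174 [-9, 52, 91, 94, 87, 90, 82, 63, 35, 20, 20]
177 [-6, 55, 93, 92, 84, 84, 83, 52, 23, 17, 25]
180 [-4, 59, 90, 92, 89, 86, 87, 56, 29, 17, 19]
170 [-19, -22, -23, -16, -22, -11, 1, 1, 3, -4]
171 [-23, -22, -22, -20, -23, -25, -20, -6, 2, -5]
172 [-24, -18, -25, -26, 19, 5, -22, 0, -5, 1]
173 [-19, -23, -24, 11, 197, 151, 13, -7, -2, -5]
174 [-22, -25, -24, 47, 168, 128, 9, 0, -3, 5]
175 [-19, -22, -25, 20, 100, 62, 5, -4, -1, -4]
176 [-24, -18, -20, -17, -8, -15, -13, 0, 5, -1]
177 [-10, -20, -28, -30, -23, -41, -34, 1, 0, -4]
[3, 3, 4, -3, 40, 63, 69, 61, 72, 78, 91, 89, 82, 93, 86, 89, 90, 88, 92, 92, 40, -14, -15, -14]
[0, 1, 2, -3, 50, 85, 84, 82, 86, 84, 87, 87, 93, 84, 94, 91, 89, 87, 99, 45, -23, -17, -17, -16]
```

```bash
python3 -m crank '[[0,0,-0.2,-0.4,0,0],[0,0,-0.2,-0.4,0,0],[0,0,-0.2,-0.4,0,0],[0,0,-0.2,-0.4,0,0],[0,0,-0.2,-0.4,0,0]]' 0; python3 - <<'E'
from h import *
for i in range(3):
    im,d=vision.read_camera("side"); s=env.state(); print(s["ft_force"].round(1),s["eef_pos"].round(2),np.degrees(s["tcp_rot"]).round(2),s["t"])
E
```

```text
t: 21.6
eef_pos: [549.5, -152.1, 115.9]
tcp_rot: [-1.571, -0.001, -1.582]
ft_force: [4.5, 0.7, -3.7]
opening: 0.356
[ 4.8  0.2 -2.2] [ 549.52 -152.05  115.95] [-8.999e+01 -7.000e-02 -9.067e+01] 21.65
[ 5.5  0.8 -2.1] [ 549.54 -152.09  115.97] [-8.998e+01 -8.000e-02 -9.067e+01] 21.7
[ 5.   0.7 -1.9] [ 549.55 -152.07  115.94] [-8.999e+01 -7.000e-02 -9.066e+01] 21.75
```

```bash
python3 -m crank '[[0,0,-0.1,0,0,0],[0,0,-0.1,0,0,0],[0,0,-0.1,0,0,0],[0,0,-0.1,0,0,0]]' 0; python3 - <<'E'
from h import *
for i in range(3):
    im,d=vision.read_camera("side"); s=env.state(); print(s["ft_force"].round(1),s["eef_pos"].round(2),np.degrees(s["tcp_rot"]).round(2),s["t"])
cv2.imwrite("pics/s14.png",crop(im,230,130,310,210,8))
E
```

```text
t: 22.15
eef_pos: [549.5, -152.1, 116.0]
tcp_rot: [-1.57, -0.001, -1.582]
ft_force: [4.7, 0.4, -3.4]
opening: 0.36
[ 5.2  1.1 -3. ] [ 549.57 -152.07  115.97] [-8.996e+01 -7.000e-02 -9.067e+01] 22.2
[ 5.1 -0.  -2. ] [ 549.54 -152.08  115.97] [-8.996e+01 -7.000e-02 -9.067e+01] 22.25
[ 5.6  0.3 -2.8] [ 549.54 -152.06  115.95] [-8.997e+01 -7.000e-02 -9.067e+01] 22.3
```

View pics/s14.png

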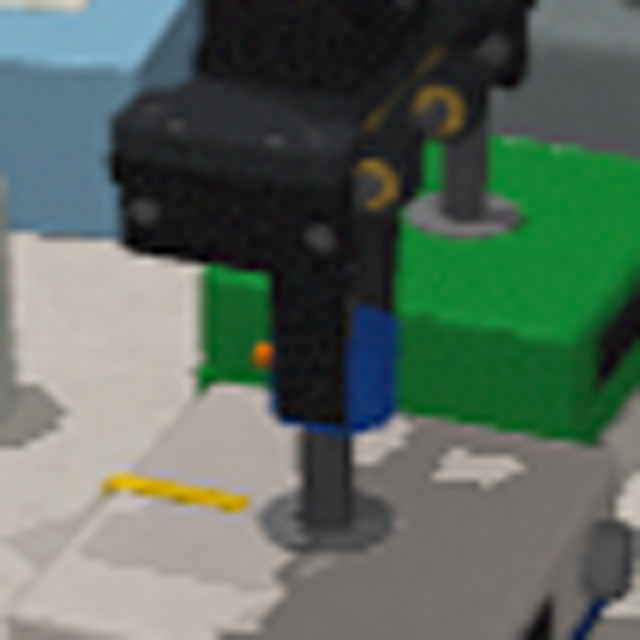

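The collar is level on the shaft, with its head (crop 262,353) towards the stripe and a steady 5 N contact. Handing in.

```bash
python3 -c "
from h import *
print(job.job_done()); s=env.state(); print(s['t'],s['ft_force'],s['eef_pos'])"
```

```text
the job is handed in; nothing more can be done
None
the job is handed in; nothing more can be done
```

I turned the white drive's shaft until its flat faced the yellow mark. I then lowered the blue collar over it with the screw on the flat's side. The job was handed in at about 22 s with the collar still held there in the gripper.

**Last checks**
- **Flat:** the pads measured about 14.2 mm across the flat (14.5 given), so they were flush on it. The turn ended at -0.6°; the yellow stripe measures about -0.7°.
- **Collar height and level:** the collar's centre is at about 125 mm and the tool is within 0.1° of upright. The collar had not shifted in the jaws (image edges within about 0.1 px of prediction).
- **Screw:** it is centred on the shaft to about 0.1 mm by feeling both sides of the bore. The point bears on the flat with a steady 5 N or so.

**Disagreements and gaps**
- **Flat's starting angle:** the side camera first suggested about 66°, but the pinch widths showed about 47–49°. I went with the pinch. The gold part seems to have some depth seen side-on, which would explain the difference.
- **Push:** I meant to ease it to about 3 N, but it stayed at about 5 N.
- **Not seen directly:** the arm blocked the top camera, so the point touching the flat is inferred from force and position, not seen. I also took no full picture of the bench at the end.

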